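# Show a casting to the inspection camera

## Robot

A 6-joint arm with a two-finger parallel gripper is mounted at the origin on a cart in front of the work surface, level with it; the furniture and walls round the work are solid. World frame = base frame: x ahead of the robot, y to its left, z up, the work surface at z = 0. Lengths are in m, angles in rad, forces in N, time in s.
With the tool pointing down it reaches from about 0.25 to 0.775 m from the base axis. Payload 4 kg.
Tool frame: the origin (TCP) lies between the finger pads; the fingertips stand 14 mm ahead of it and the grasp point (between the pads) lies 5 mm behind it (robot.tips_ahead is the distance from the TCP to the fingertips, in m); z points along the fingers, y is the direction in which the jaws open and shut (so a half turn about z gives the same grasp; the last joint's range is limited). The gripper opens to 94 mm and grips with 3 to 60 N. Pads are 16 mm wide; open, the fingers measure 119 mm over their backs; the gripper's body (75 mm by 177 mm) begins 78 mm behind the grasp point.
Start: joints at [-1.389, 0.087, 1.371, -0, 1.684, -0.103], TCP at [0.155, -0.528, 0.199] pointing down, gripper open.
Joint ranges: [-3.1, 3.1], [-0.76, 2.03], [0.27, 2.55], [-1.08, 4.22], [0.17, 2.65], [-2.57, 2.57]. Speed limits (rad/s): [2.79, 2.79, 3.14, 3.14, 3.14, 3.14].

## Interface

Orientations are given as [roll, pitch, yaw] about the fixed x, y, z axes, in that order (R = Rz(yaw) Ry(pitch) Rx(roll)).
In Python, from bench import robot, optics, job gives the robot as it stands.
- The arm moves only by the tool apply_moves, never from a script. Its argument "moves" is a list of rows, each a list of 3 entries, a list of its own where there are three numbers: the shift along the tool's x, y, z in cm, then the turn, a rotation vector about the tool's x, y, z in rad, then the opening, from 0 (shut) to 1 (fully open). In form: [[[tx, ty, tz], [rx, ry, rz], grip], ...]. A call has exactly 10 rows; each row is the pose to reach, as a shift and turn from the pose commanded when the call began, along the tool's axes at that moment; what a row does not reach only later rows make up. A row lasts 1/12 s, in which the tool goes at most 41.7 mm and 7.16 degrees, less where a joint would pass 70% of its speed; a pose out of reach is approached as far as the arm can. A call with a gripper value outside its range is refused whole. The fingers move at their own pace and stop on an object; the grip force is fixed at half the most. Time passes only in rows, so rows that repeat a pose let the fingers close, or fill a call up. It gives the time, the measured TCP pose, the force and the opening at its end, in the units of the state.
- robot.get_obs(): the state, without advancing time (a new reading comes with each control period).
- optics.snapshot(name): name is "scene" or "side" or "wrist"; returns the picture (420x560x3 uint8, red, green, blue); there is no depth.
- optics.get_calibration(name): a dict with "fx", "fy", "cx", "cy" (pixels), "rvec" (rotation vector, rad) and "tvec" (3), from world to camera coordinates, as OpenCV has them. Camera axes: x right, y down, z forward; pixel columns grow to the right and rows downward; lengths in m; the calibration is good to about 2 mm. A picture is of the moment at which its call begins: read the wrist's pose just before it. get_calibration takes no time and is no camera call; for the wrist camera it gives the pose at the moment of the call.
- job.close_job(): hands the job in, once; it reports no verdict.
The state is a dict: "time": time; "joint_positions": joint angles; "qvel": joint speeds; "joint_torque": joint torques, N m; "tool_pos": TCP position; "ee_rot": TCP orientation; "wrist_force": force on the tool from outside, world axes, zero at the start; "wrist_torque": the same for the moment, N m; "width": finger opening in m.
Only numpy, scipy, OpenCV 4.12 (cv2) and the standard library are available. Lean on these libraries where they do the work, as an engineer would, in place of code of your own. Each camera call takes 0.05 s, during which the arm holds its last target.

## Task

Take the round brass casting out of the slotted wooden block by its square sprue and hold it up to the inspection camera: the middle of its round face on the lens axis 10 cm in front of the lens glass, face square to the camera and sprue upward as the camera sees it. Finish while still holding it there, motionless; do not touch the camera or its stand, and leave the other castings and everything else where they are.

Things in the scene. Friction and masses are not known exactly. Their poses are not given: they have to be found in the camera images.
- disc_casting: Piece to show: brass casting, ROUND disc 44 mm across, 6 mm thick, faces alike. Under it a flat tab 20 wide, 6 thick, 15 mm tall; above it a square sprue 10x10, 36 mm tall. 95 mm tall, 50 to 95 g. Origin: underside of the tab; z up to the sprue, x square to the faces, y across. Disc centre z = 37, disc top 59, sprue 59 to 95 mm. Stands loosely upright in any of the three slots, may lean a few degrees.
- disc_casting_centre (a point): Centre of the round disc, with the casting's axes (x square to the faces, z toward the sprue).
- square_casting: Cast brass piece, the same build as the round one (tab below, 36 mm sprue above, same heights) but its 44 mm tall middle is a SQUARE plate, 44 mm wide and 6 mm thick. Stays in the block. Origin at the underside of its tab.
- cross_casting: Cast brass piece, the same build as the round one (tab below, 36 mm sprue above, same heights) but its 44 mm tall middle is a CROSS with four equal arms, 44 mm over the arms, arms 14 mm wide, 6 mm thick. Stays in the block. Origin at the underside of its tab.
- casting_block: Fixed hardwood block 56 (x) x 230 (y) x 25 mm tall with three slots in a row along its y, 80 mm apart, each 8.5 (x) x 22.5 (y) mm, 15 mm deep: tab undersides stand 10 mm above the bench. The castings' faces look along its x. Origin: middle of its underside.
- camera_stand: Fixed camera stand: grey base plate 100x90x12 mm, steel post 16 mm thick, 282 mm tall, black clamp carrying a grey boxy camera 55x48x46 mm; its black lens, 39 mm across, looks toward the robot and 0.25 to 0.45 rad down. Camera height and tilt differ between runs and stay as they are. Origin: foot of the post; the lens is about 120 mm from the post on its -x side.
- lens (a point): Middle of the lens glass, 100 mm from focus. Axes of the camera: -x points out of the lens along the line of sight (toward the robot and down), z is the camera's up (square to the line of sight), y its width.
- focus (a point): The point in the air on the lens axis, 100 mm in front of the lens glass, where the disc centre is to be held; same axes as lens. The casting is square to the camera when its x axis lies along this x (either way round) and its z along this z.
- round_tin: Small flat round tin, 39 mm across, 13 mm tall; bystander, loose. Origin at its underside.
- brush_wheel: Small black wheel lying flat, 25 mm across, 8 mm tall; bystander, loose. Origin at its underside.
- firebrick: Small grey heat block, 37x73x25 mm; bystander, loose. Origin at its underside.
- charcoal_block: Small dark brown block, 35x47x35 mm; bystander, loose. Origin at its underside.
Things that resemble listed ones, but are neither listed nor needed, are in the scene too. Leave any blue look-alike of the disc_casting alone.

How it is judged:
On the way:
1. the round casting is lifted clear of the block in the gripper (z of disc_casting_centre in the frame of casting_block above 0.075 m and contact force between the fingers and disc_casting above 0.5 N), for 0.1 s.
At the end, for the whole second after the job is handed in: Held by the fingers alone and still: disc centre within 20 mm of the point 100 mm before the lens, face within 0.2 rad of square to the lens axis, sprue within 0.25 rad of the camera's up, touching nothing else (distance between disc_casting_centre and focus below 0.02 m and angle between the x axis of disc_casting and the x axis of focus, either way round below 0.2 rad and angle between the z axis of disc_casting and the z axis of focus, either way round below 0.25 rad and angle between disc_casting's own z axis and vertical below 1 rad and height (world z) of disc_casting above 0.05 m and contact force between the fingers and disc_casting above 0.5 N and linear speed of disc_casting below 0.03 m/s and angular speed of disc_casting below 0.3 rad/s and not (contact force between disc_casting and casting_block above 0.05 N or contact force between disc_casting and square_casting above 0.05 N or contact force between disc_casting and cross_casting above 0.05 N or contact force between disc_casting and camera_stand above 0.05 N or contact force between disc_casting and round_tin above 0.05 N or contact force between disc_casting and brush_wheel above 0.05 N or contact force between disc_casting and firebrick above 0.05 N or contact force between disc_casting and charcoal_block above 0.05 N)); the arm keeps its last pose, push and grip.
It fails at once if the camera or its stand is touched with more than 1 N (contact force between camera_stand and anything else above 1 N).
It fails at once if another casting is pulled or knocked out of its place (moved over 15 mm) (distance of any of square_casting, cross_casting from where it was at the start of the episode above 0.015 m).
It fails at once if a bystander is moved over 20 mm (distance of any of round_tin, brush_wheel, firebrick, charcoal_block from where it was at the start of the episode above 0.02 m).
It also fails if it takes over 34 s, if anything falls off the work surface, if the arm or the gripper's body presses on something with over 40 N, if the wrist force passes 120 N, or if a joint passes its speed limit or range.

## Working session

There is one attempt and no reset: what is moved stays moved. The work goes in short steps, Python scripts to look and compute and a tool call to move; the robot and the scene stay as the last step left them, time stands still between calls to the robot, and variables do not carry over. Pictures are saved under pics/ and viewed, and the job is handed in when it is done.

Besides the shell and the picture viewer there is one more tool, called after ">>>" as name([rows], argument=value, ...), one row to a line, values as JSON. apply_moves: Moves the arm, as the interface text tells. Its arguments: {"type":"object","properties":{"moves":{"type":"array"}},"required":["moves"]}

```bash
mkdir -p pics
cat > h.py <<'E'
import numpy as np, cv2
from scipy.spatial.transform import Rotation as R
from bench import robot, optics, job
def snap(n,f):
    c=optics.get_calibration(n); im=np.asarray(optics.snapshot(n)); cv2.imwrite('pics/'+f,im[:,:,::-1]); np.save('pics/'+f+'.npy',np.array([c['fx'],c['fy'],c['cx'],c['cy'],*np.ravel(c['rvec']),*np.ravel(c['tvec'])])); return im,c
def load(f):
    a=np.load('pics/'+f+'.npy'); return a
def P(a):
    K=np.array([[a[0],0,a[2]],[0,a[1],a[3]],[0,0,1]]); Rm=cv2.Rodrigues(a[4:7])[0]; return K,Rm,a[7:10]
def proj(a,X):
    K,Rm,t=P(a); return cv2.projectPoints(np.atleast_2d(np.float64(X)),a[4:7],a[7:10],K,None)[0][:,0]
def tri(obs):  # [(a,(u,v))...]
    A=[];b=[]
    for a,(u,v) in obs:
        K,Rm,t=P(a); d=Rm.T@np.linalg.inv(K)@[u,v,1]; d/=np.linalg.norm(d); c=-Rm.T@t; M=np.eye(3)-np.outer(d,d); A.append(M); b.append(M@c)
    X=np.linalg.solve(sum(A),sum(b)); return X,[np.linalg.norm(A[i]@X-b[i]) for i in range(len(A))]
def ray(a,uv,z):
    K,Rm,t=P(a); d=Rm.T@np.linalg.inv(K)@[*uv,1]; c=-Rm.T@t; return c+d*(z-c[2])/d[2]
E
python3 - <<'E'
from h import *
o=robot.get_obs(); print(o['time'],o['tool_pos'],o['ee_rot'],o['width'])
for n in('scene','side','wrist'):
    im,c=snap(n,n+'0.png'); print(n,c)
E
```

```text
0.0 [ 0.15442227 -0.52728935  0.19752482] [-3.13941668e+00 -1.74556806e-04  2.84827861e-01] 0.09408546594044213
scene {'fx': 469.8866557912938, 'fy': 469.8866557912938, 'cx': 289.6720215336866, 'cy': 211.94730000521793, 'rvec': array([ 2.19959824, -0.61513549,  0.2701482 ]), 'tvec': array([-0.48850001,  0.33684978,  0.88730086])}
side {'fx': 437.5852054804968, 'fy': 437.5852054804968, 'cx': 272.214265921464, 'cy': 214.10063727767925, 'rvec': array([ 2.27568746, -0.38840541,  0.15978855]), 'tvec': array([-0.50750323,  0.24650159,  1.11244532])}
wrist {'fx': 313.90900301186286, 'fy': 313.90900301186286, 'cx': 281.3521629855493, 'cy': 214.9950069345854, 'rvec': array([-2.35808842,  1.7672524 ,  0.21079597]), 'tvec': array([-0.54865388, -0.02416151,  0.38974863])}
```

View pics/scene0.png

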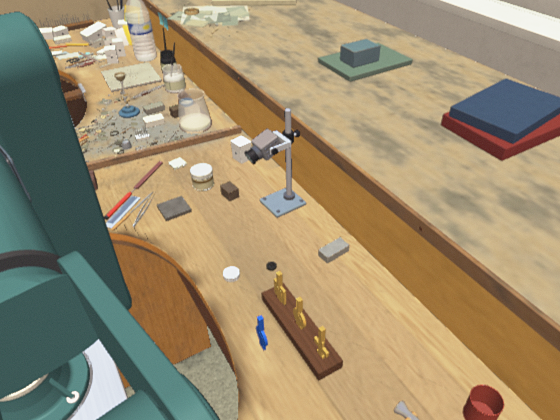

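View pics/side0.png

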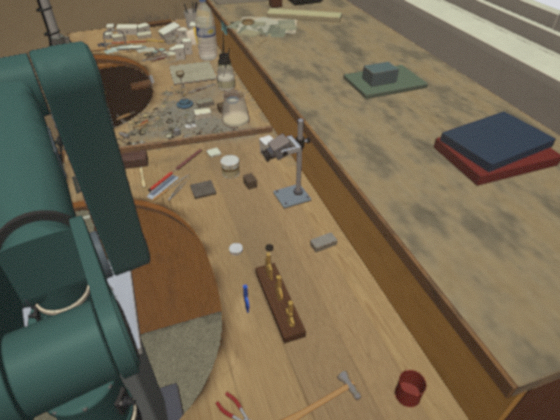

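View pics/wrist0.png

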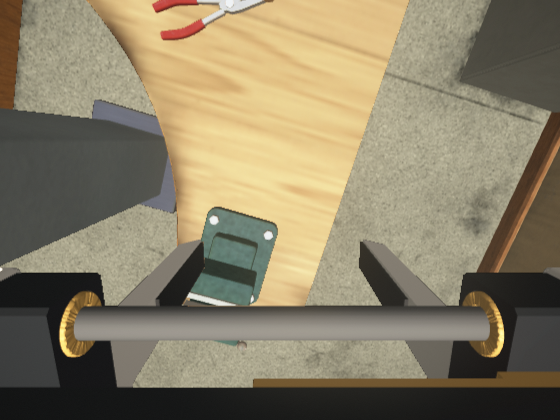

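Run:
```python
import cv2
a=cv2.imread('pics/scene0.png');b=cv2.imread('pics/side0.png')
def c(im,x,y,w,h,k,f): cv2.imwrite('pics/'+f,cv2.resize(im[y:y+h,x:x+w],None,fx=k,fy=k,interpolation=cv2.INTER_CUBIC))
c(a,250,260,100,120,5,'z1.png');c(b,230,235,90,110,5,'z2.png');c(a,225,95,100,120,5,'z3.png');c(b,240,110,90,105,5,'z4.png')
```

```text
(no output)
```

View pics/z1.png

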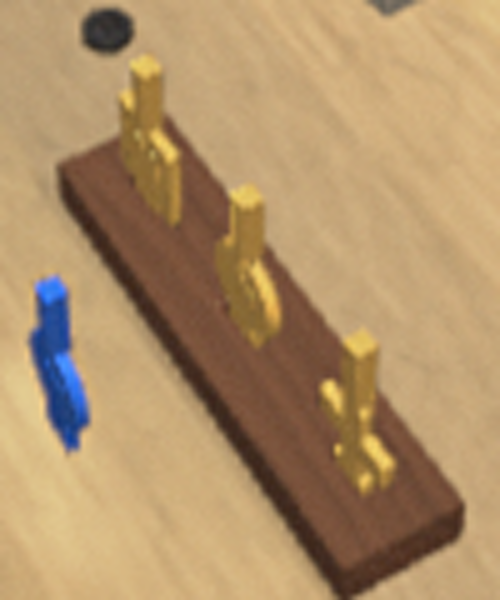

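View pics/z2.png

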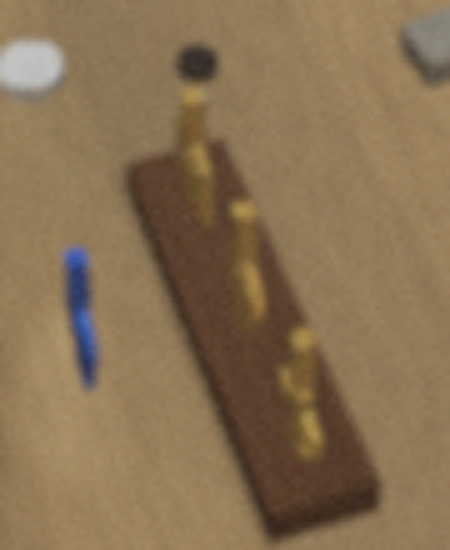

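View pics/z3.png

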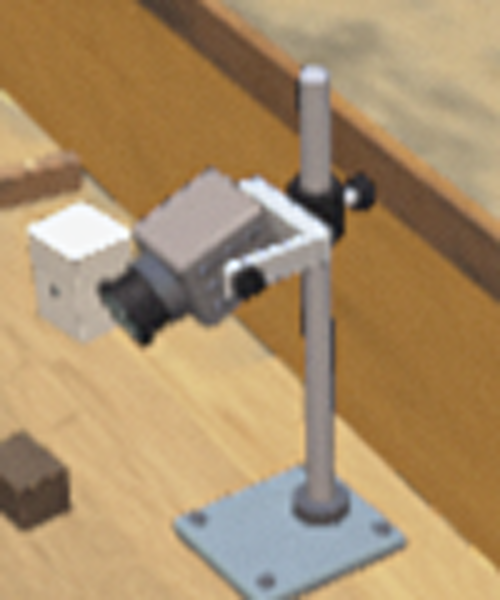

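View pics/z4.png

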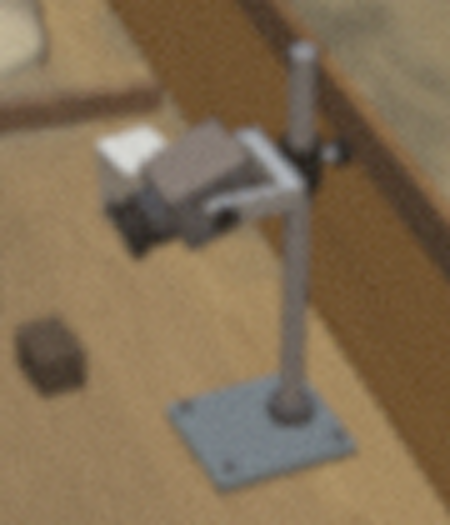

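Run:
```python
from h import *
from scipy.optimize import least_squares
S=load('scene0.png');D=load('side0.png')
s=lambda x,y:(250+x/5-.4,260+y/5-.4); d=lambda x,y:(230+x/5-.4,235+y/5-.4)
s3=lambda x,y:(225+x/5-.4,95+y/5-.4); d4=lambda x,y:(240+x/5-.4,110+y/5-.4)
for n,p,q in[('sq',s(146,64),d(192,93)),('rd',s(247,193),d(243,210)),('cr',s(361,342),d(302,336)),('blue',s(51,285),d(76,256))]: print(n,tri([(S,p),(D,q)]))
# block corners top, guess
for n,p in[('farL',s(60,163)),('farR',s(165,118)),('nearR',s(463,508)),('nearL',s(345,575))]: print(n,ray(S,p,.025))
for n,p in[('farL',d(130,172)),('farR',d(220,143)),('nearR',d(378,488)),('nearL',d(270,520))]: print(n,ray(D,p,.025))
for n,p,q in[('posttop',s3(314,75),d4(303,48)),('lens',s3(128,308),d4(130,227)),('foot',s3(322,505),d4(292,408)),
 ('lensTop',s3(103,289),d4(108,200)),('lensBot',s3(147,343),d4(140,252)),
 ('camTopFrontL',s3(137,225),d4(147,168)),('camTopBackL',s3(210,170),d4(208,122)),('camTopBackR',s3(265,205),d4(247,150)),('camTopFrontR',s3(193,263),d4(185,205))]: print(n,tri([(S,p),(D,q)]))
for c in[S,D]:
  print(-P(c)[1].T@P(c)[2])
for n,p in[('L',s3(177,525)),('back',s3(302,465)),('R',s3(405,543)),('front',s3(262,603))]: print(n,ray(S,p,.012))
for n,p in[('L',d4(170,410)),('back',d4(265,378)),('R',d4(355,447)),('front',d4(225,487))]: print(n,ray(D,p,.012))
```

```text
sq (array([ 0.50223419, -0.07131519,  0.10617703]), [np.float64(0.00022379057786831488), np.float64(0.00022379057786829211)])
rd (array([ 0.50071826, -0.15261531,  0.107932  ]), [np.float64(0.0009860129662562689), np.float64(0.0009860129662562517)])
cr (array([ 0.50095999, -0.23132227,  0.10636309]), [np.float64(4.272807496886793e-07), np.float64(4.2728074970956375e-07)])
blue (array([ 0.41960348, -0.14161373,  0.09385952]), [np.float64(0.0008933569314650616), np.float64(0.000893356931465113)])
farL [ 0.4763483  -0.03612513  0.025     ]
farR [ 0.52876706 -0.03777139  0.025     ]
nearR [ 0.52693916 -0.26707589  0.025     ]
nearL [ 0.4727977  -0.26713075  0.025     ]
farL [ 0.47509362 -0.04323344  0.025     ]
farR [ 0.52758887 -0.03990741  0.025     ]
nearR [ 0.52643872 -0.26898223  0.025     ]
nearL [ 0.47253394 -0.26809394  0.025     ]
posttop (array([0.70520373, 0.23107158, 0.28545669]), [np.float64(0.0009926608367758494), np.float64(0.0009926608367759396)])
lens (array([0.59993276, 0.23533126, 0.18555315]), [np.float64(4.014235236919067e-07), np.float64(4.0142352369452723e-07)])
fo
[... 576 characters left out ...]
190875323907237), np.float64(0.00021190875323915051)])
camTopBackR (array([0.66296119, 0.20767797, 0.23963104]), [np.float64(0.0016764435946409575), np.float64(0.001676443594641019)])
camTopFrontR (array([0.6250557 , 0.21002668, 0.21396445]), [np.float64(0.0023486139256605923), np.float64(0.0023486139256605957)])
[ 0.19004044 -0.65313769  0.82261695]
[ 0.27104162 -0.79486935  0.92226695]
L [0.63468928 0.26868866 0.012     ]
back [0.72154071 0.27960148 0.012     ]
R [0.73357926 0.18873454 0.012     ]
front [0.64170197 0.18595144 0.012     ]
L [0.63487979 0.26748293 0.012     ]
back [0.70608068 0.27802368 0.012     ]
R [0.73483625 0.19118301 0.012     ]
front [0.64214517 0.1826725  0.012     ]
```

```bash
cat >> h.py <<'E'
def plan(p,rpy=None,Rt=None,p0=None,r0=None):
    o=robot.get_obs(); p0=o['tool_pos'] if p0 is None else p0; R0=R.from_euler('xyz',o['ee_rot'] if r0 is None else r0)
    Rt=Rt or R.from_euler('xyz',rpy)
    print('shift cm',np.round(R0.inv().apply(np.array(p)-p0)*100,2),'turn',np.round((R0.inv()*Rt).as_rotvec(),4),'t',round(o['time'],2))
E
python3 - <<'E'
from h import *
o=robot.get_obs()
a=load('wrist0.png');K,Rm,t=P(a);R0=R.from_euler('xyz',o['ee_rot'])
print('cam in tool',R0.inv().apply(-Rm.T@t-o['tool_pos']), 'axes',R0.as_matrix().T@Rm.T)
plan([.43,-.15,.30],[np.pi,0,0]); plan([.2,-.46,.28],[np.pi,0,0.3])
E
```

```text
cam in tool [ 0.06713681 -0.00061505 -0.18601707] axes [[-4.31891804e-04 -9.72393369e-01 -2.33347273e-01]
 [ 9.99999897e-01 -4.52679164e-04  3.55284137e-05]
 [-1.40179043e-04 -2.33347234e-01  9.72393464e-01]]
shift cm [ 37.05 -28.5  -10.17] turn [-1.700e-03  1.000e-04  2.848e-01] t 0.15
shift cm [ 6.27 -5.21 -8.21] turn [-0.0017 -0.0002 -0.0152] t 0.15
```

>>> apply_moves([
  [[2, -1.5, -3.5], [0, 0, 0.02], 1],
  [[5, -4, -7], [0, 0, 0.05], 1],
  [[8, -7, -10], [0, 0, 0.08], 1],
  [[11, -9, -10], [0, 0, 0.1], 1],
  [[14, -11, -10], [0, 0, 0.13], 1],
  [[17, -13.5, -10], [0, 0, 0.16], 1],
  [[20, -16, -10], [0, 0, 0.19], 1],
  [[23, -18, -10], [0, 0, 0.22], 1],
  [[26, -20, -10], [0, 0, 0.25], 1],
  [[29, -22, -10], [0, 0, 0.285], 1],
])

```text
time: 0.98
tool_pos: [0.3717, -0.2334, 0.2986]
ee_rot: [3.141, -0.0, -0.002]
wrist_force: [0.7, 0.0, -0.2]
width: 0.0938
```

Run:
```python
from h import *
plan([.43,-.12,.30],[np.pi,0,0])
```

```text
shift cm [  5.81 -11.35  -0.14] turn [ 0.0003 -0.0002 -0.0016] t 0.98
```

>>> apply_moves([
  [[2, -3.5, 0], [0, 0, 0], 0.6],
  [[4, -7, 0], [0, 0, 0], 0.6],
  [[5.8, -10.5, 0], [0, 0, 0], 0.6],
  [[5.8, -11, 0], [0, 0, 0], 0.6],
  [[5.8, -11, 0], [0, 0, 0], 0.6],
  [[5.8, -11, 0], [0, 0, 0], 0.6],
  [[5.8, -11, 0], [0, 0, 0], 0.6],
  [[5.8, -11, 0], [0, 0, 0], 0.6],
  [[5.8, -11, 0], [0, 0, 0], 0.6],
  [[5.8, -11, 0], [0, 0, 0], 0.6],
])

```text
time: 1.82
tool_pos: [0.4287, -0.1263, 0.2987]
ee_rot: [3.141, -0.0, -0.002]
wrist_force: [0.3, -0.1, 0.1]
width: 0.0558
```

Run:
```python
from h import *
print(robot.get_obs()['tool_pos'],robot.get_obs()['width'])
snap('wrist','w1.png')
```

```text
[ 0.42870887 -0.12631552  0.29867244] 0.055820596068261306
```

View pics/w1.png

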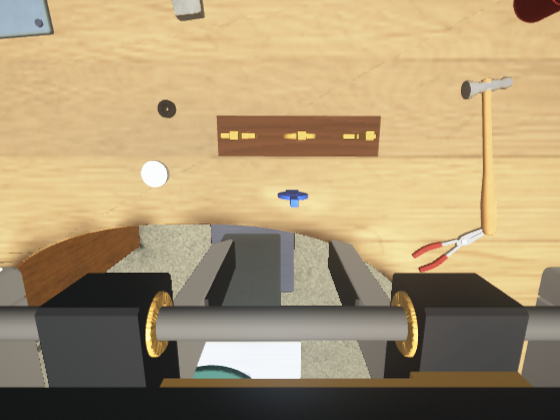

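>>> apply_moves([
  [[0, -4, 0], [0, 0.1, 0], 0.6],
  [[0, -8, 0], [0, 0.2, 0], 0.6],
  [[0, -12, 0], [0, 0.3, 0], 0.6],
  [[0, -16, 0], [0, 0.35, 0], 0.6],
  [[0, -20, 0], [0, 0.35, 0], 0.6],
  [[0, -22, 0], [0, 0.35, 0], 0.6],
  [[0, -22, 0], [0, 0.35, 0], 0.6],
  [[0, -22, 0], [0, 0.35, 0], 0.6],
  [[0, -22, 0], [0, 0.35, 0], 0.6],
  [[0, -22, 0], [0, 0.35, 0], 0.6],
])

```text
time: 2.7
tool_pos: [0.4294, 0.0933, 0.2986]
ee_rot: [3.141, -0.35, -0.003]
wrist_force: [0.4, -0.3, 0.4]
width: 0.0565
```

Run:
```python
from h import *
snap('wrist','w2.png')
```

```text
(no output)
```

View pics/w2.png

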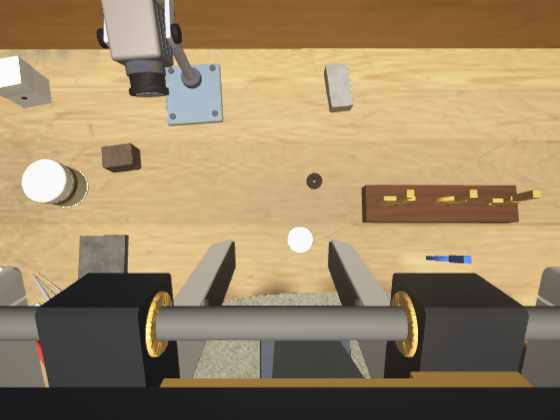

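Run:
```python
from h import *
plan([.38,.35,.27],[np.pi,-.7,0])
```

```text
shift cm [ -5.7  -25.67   0.95] turn [ 0.0021  0.3503 -0.0026] t 2.75
```

>>> apply_moves([
  [[-1, -4, 0], [0, 0.08, 0], 0.6],
  [[-2, -8, 0.2], [0, 0.16, 0], 0.6],
  [[-3, -12, 0.4], [0, 0.24, 0], 0.6],
  [[-4, -16, 0.6], [0, 0.3, 0], 0.6],
  [[-5, -20, 0.8], [0, 0.35, 0], 0.6],
  [[-5.7, -24, 0.9], [0, 0.35, 0], 0.6],
  [[-5.7, -25.7, 0.9], [0, 0.35, 0], 0.6],
  [[-5.7, -25.7, 0.9], [0, 0.35, 0], 0.6],
  [[-5.7, -25.7, 0.9], [0, 0.35, 0], 0.6],
  [[-5.7, -25.7, 0.9], [0, 0.35, 0], 0.6],
])

```text
time: 3.58
tool_pos: [0.388, 0.3425, 0.2759]
ee_rot: [3.139, -0.688, 0.015]
wrist_force: [-0.5, 0.0, 1.1]
width: 0.0562
```

Run:
```python
from h import *
snap('wrist','w3.png')
a=cv2.imread('pics/w2.png');cv2.imwrite('pics/z5.png',cv2.resize(a[0:150,80:240],None,fx=4,fy=4,interpolation=cv2.INTER_CUBIC))
```

```text
(no output)
```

View pics/w3.png

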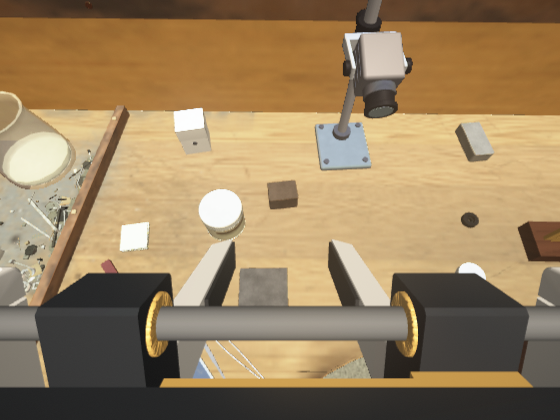

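View pics/z5.png

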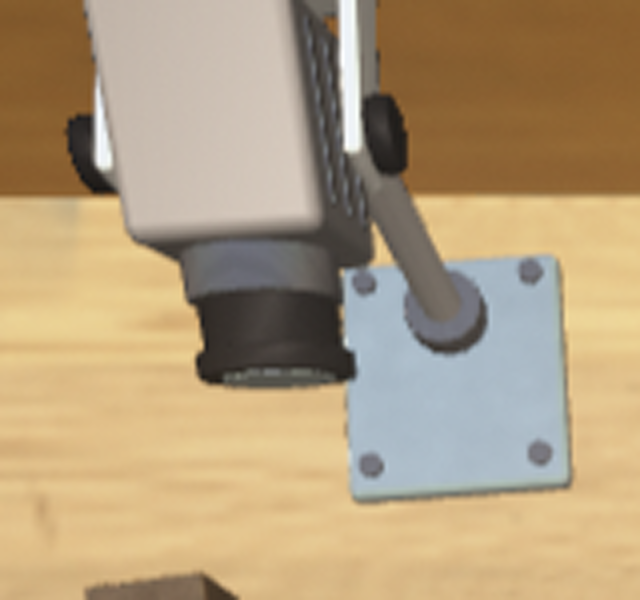

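Run:
```python
from h import *
o=robot.get_obs();print(o['tool_pos'],o['ee_rot'],o['qvel'].round(3) if hasattr(o['qvel'],'round') else o['qvel'])
a=cv2.imread('pics/w3.png');cv2.imwrite('pics/z6.png',cv2.resize(a[15:180,305:425],None,fx=4.8,fy=4.8,interpolation=cv2.INTER_CUBIC)[:600*2][:,:])
a=cv2.imread('pics/w3.png');cv2.imwrite('pics/z6.png',cv2.resize(a[20:140,310:430],None,fx=5,fy=5,interpolation=cv2.INTER_CUBIC))
```

```text
[0.38798563 0.34226551 0.27606037] [ 3.13947868 -0.68785564  0.01418546] [-0.002 -0.011  0.003  0.002 -0.002 -0.001]
```

View pics/z6.png

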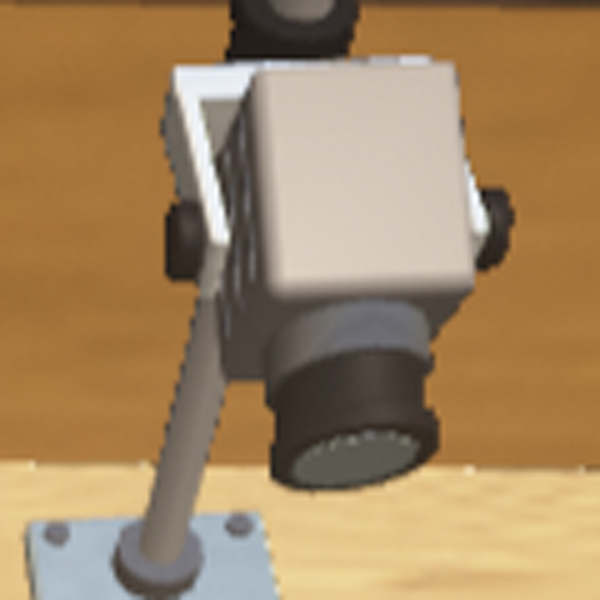

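```bash
cat > fit.py <<'E'
from h import *
from scipy.optimize import least_squares
S=load('scene0.png');W2=load('w2.png');W3=load('w3.png')
f2=lambda x,y:np.array([80+(x+.5)/4-.5,(y+.5)/4-.5]); f3=lambda x,y:np.array([310+(x+.5)/5-.5,20+(y+.5)/5-.5]); fs=lambda x,y:np.array([225+(x+.5)/5-.5,95+(y+.5)/5-.5])
ph=np.linspace(0,2*np.pi,721)
def geo(p):
    sx,sy,yaw,zl,t,L,d,bx=p
    Ry=R.from_euler('z',yaw)
    Rc=Ry*R.from_euler('y',-t)   # x-axis of cam: (cos t,0,sin t): -x points down
    lens=np.array([sx,sy,0])+Ry.apply([-L,0,0])+[0,0,zl]
    return Ry,Rc,lens
def res(p,full=False):
    sx,sy,yaw,zl,t,L,d,bx=p
    Ry,Rc,lens=geo(p)
    rim=lens+Rc.apply(np.c_[0*ph,.0195*np.cos(ph),.0195*np.sin(ph)])
    w2=proj(W2,rim);w3=proj(W3,rim);s=proj(S,rim)
    r=[w2[:,0].min()-f2(197,0)[0],w2[:,0].max()-f2(355,0)[0],w2[:,1].max()-f2(0,388)[1],
       w3[:,0].min()-f3(270,0)[0],w3[:,0].max()-f3(440,0)[0],w3[:,1].max()-f3(0,491)[1],
       s[:,0].min()-fs(99,0)[0],s[:,1].max()-fs(0,345)[1]]
    B=lambda x,y,z:lens+Rc.apply([d+x,y,z])
    y=.024;z=.023
    for X,a,px in[(B(0,y,z),W2,f2(130,231)),(B(0,-y,z),W2,f2(322,222)),(B(0,y,z),W3,f3(268,294)),(B(0,-y,z),W3,f3(475,287)),(B(.055,y,z),W3,f3(254,69)),(B(.055,-y,z),W3,f3(458,64)),(B(.055,y,z),S,fs(210,168)),(B(.055,-y,z),S,fs(267,205)),(B(0,y,z),S,fs(135,225)),(B(0,-y,z),S,fs(194,266))]:
        r+=list((proj(a,X)[0]-px)*.7)
    C=lambda x,y:np.array([sx,sy,.012])+Ry.apply([bx+x,y,0])
    for (x,y),q in[((-.05,.045),f2(350,494)),((-.05,-.045),f2(570,482)),((.05,-.045),f2(556,256)),((.05,.045),f2(342,268))]:
        r+=list(proj(W2,C(x,y))[0]-q)
    for (x,y),q in[((-.05,.045),(177,525)),((.05,-.045),(405,543)),((-.05,-.045),(262,600))]:
        r+=list(proj(S,C(x,y))[0]-fs(*q))
    # post foot/top in w2/scene
    r+=list(proj(S,[sx,sy,.282])[0]-fs(314,76))
    return np.array(r+[(L-.12)/.01])
if __name__=='__main__':
    q=least_squares(res,[.71,.235,.07,.19,.35,.12,.04,-.02],loss='soft_l1')
    print(q.x.round(4)); print(res(q.x).round(1))
    Ry,Rc,lens=geo(q.x); foc=lens+Rc.apply([-.1,0,0]); print('lens',lens,'focus',foc,'M',Rc.as_matrix().round(3))
    np.save('cam.npy',np.r_[lens,foc,Rc.as_rotvec()])
    J=q.jac;print('sd',np.sqrt(np.diag(np.linalg.inv(J.T@J))).round(4))
E
python3 fit.py
```

```text
[ 0.7088  0.2369  0.0593  0.1871  0.2857  0.1161  0.0274 -0.024 ]
[-0.1  0.9 -0.5 -0.6  0.4  0.1 -0.5  0.7 -0.9  0.5  0.9  0.1 -0.1 -0.7
  1.  -0.7 -1.1 -0.2 -0.3 -0.3  0.8  0.1  0.2  0.7 -1.3  0.5 -2.4  0.8
 -0.7  0.7  0.3  0.3  1.3 -1.4  0.  -1.2 -2.2 -1.4  0.3 -1.4 -1.6  0.8
 -0.1 -0.6 -0.4]
lens [0.59291251 0.23000358 0.18709776] focus [0.49713353 0.22431844 0.15891859] M [[ 0.958 -0.059 -0.281]
 [ 0.057  0.998 -0.017]
 [ 0.282  0.     0.959]]
sd [0.0028 0.001  0.0093 0.0013 0.0254 0.003  0.0012 0.003 ]
```

Run:
```python
import cv2
a=cv2.imread('pics/w1.png');b=cv2.imread('pics/w2.png')
k=6;z=[cv2.resize(i,None,fx=4,fy=4,interpolation=cv2.INTER_CUBIC) for i in(a[105:167,210:390],b[175:230,360:550])]
for i in (0,1): z[i]=cv2.copyMakeBorder(z[i],0,4,0,800-z[i].shape[1],cv2.BORDER_CONSTANT)
import numpy as np;cv2.imwrite('pics/z7.png',np.vstack(z));print(z[0].shape)
```

```text
(252, 800, 3)
```

View pics/z7.png

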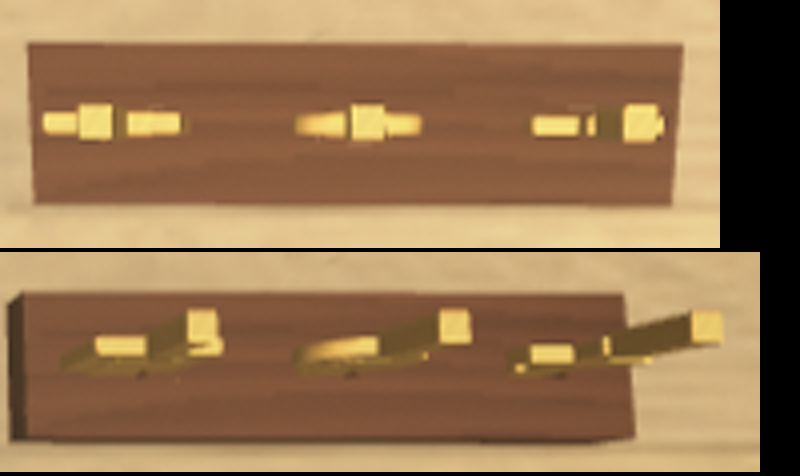

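Run:
```python
from h import *
A=load('w1.png');B=load('w2.png');S=load('scene0.png')
g=lambda x,y:(210+(x+.5)/4-.5,105+(y+.5)/4-.5); h=lambda x,y:(360+(x+.5)/4-.5,175+(y+.5)/4-.5)
s=lambda x,y:(250+x/5-.4,260+y/5-.4)
for n,p,q,r in[('sq',g(96,121),h(202,73),s(146,64)),('rd',g(368,122),h(455,74),s(247,193)),('cr',g(641,123),h(707,75),s(361,342))]:
    for l in([(A,p),(B,q)],[(A,p),(B,q),(S,r)]):
        X,e=tri(l);print(n,X.round(4),np.round(e,4))
for x in[(27,44),(684,44),(672,205),(35,205)]:print('w1',ray(A,g(*x),.025).round(4))
for x in[(26,41),(623,41),(636,188),(24,187)]:print('w2',ray(B,h(*x),.025).round(4))
```

```text
sq [ 0.5013 -0.0701  0.1043] [0. 0.]
sq [ 0.5017 -0.0701  0.1051] [0.0004 0.0007 0.001 ]
rd [ 0.5007 -0.15    0.1048] [0.0001 0.0001]
rd [ 0.5012 -0.1499  0.1057] [0.0004 0.0008 0.0011]
cr [ 0.5002 -0.2302  0.1044] [0.0001 0.0001]
cr [ 0.5007 -0.2302  0.1047] [0.0004 0.0006 0.001 ]
w1 [ 0.5287 -0.0353  0.025 ]
w1 [ 0.528  -0.2653  0.025 ]
w1 [ 0.4726 -0.2649  0.025 ]
w1 [ 0.4733 -0.0354  0.025 ]
w2 [ 0.5286 -0.0365  0.025 ]
w2 [ 0.5279 -0.2649  0.025 ]
w2 [ 0.4714 -0.2649  0.025 ]
w2 [ 0.4726 -0.0339  0.025 ]
```

Run:
```python
from h import *
plan([.44,.0,.29],[np.pi,0,0])
plan([.40,.15,.29],[np.pi,-.4,0])
```

```text
shift cm [ 4.53 34.29  1.99] turn [-0.0028 -0.6879  0.0129] t 3.63
shift cm [ 1.6  19.24 -0.45] turn [-0.0053 -0.2879  0.0119] t 3.63
```

>>> apply_moves([
  [[0.3, 4, 0], [0, -0.07, 0], 0.6],
  [[0.6, 8, -0.2], [0, -0.14, 0], 0.6],
  [[1, 12, -0.3], [0, -0.21, 0], 0.6],
  [[1.6, 16, -0.3], [0, -0.28, 0], 0.6],
  [[2, 20, 0], [0, -0.36, 0], 0.6],
  [[2.5, 24, 0.5], [0, -0.45, 0.005], 0.6],
  [[3.2, 28, 1], [0, -0.54, 0.01], 0.6],
  [[4, 31, 1.5], [0, -0.62, 0.013], 0.6],
  [[4.5, 34.3, 2], [0, -0.688, 0.013], 0.6],
  [[4.5, 34.3, 2], [-0.003, -0.688, 0.013], 0.6],
])

```text
time: 4.47
tool_pos: [0.442, -0.0054, 0.2875]
ee_rot: [3.139, 0.005, -0.009]
wrist_force: [1.3, -0.2, 0.0]
width: 0.0562
```

Run:
```python
from h import *
plan([.5008,-.15,.17],[np.pi,0,0])
```

```text
shift cm [ 6.07 14.38 11.75] turn [ 0.0026  0.0055 -0.009 ] t 4.47
```

>>> apply_moves([
  [[1, 3.5, 0], [0, 0, 0], 0.6],
  [[2.5, 7, 1], [0, 0, 0], 0.6],
  [[4, 10, 3], [0, 0, 0], 0.6],
  [[5, 13, 5.5], [0.0025, 0.0055, -0.009], 0.6],
  [[6, 14.3, 8.5], [0.0025, 0.0055, -0.009], 0.6],
  [[6.1, 14.4, 11], [0.0025, 0.0055, -0.009], 0.6],
  [[6.1, 14.4, 11.7], [0.0025, 0.0055, -0.009], 0.6],
  [[6.1, 14.4, 11.7], [0.0025, 0.0055, -0.009], 0.6],
  [[6.1, 14.4, 11.7], [0.0025, 0.0055, -0.009], 0.6],
  [[6.1, 14.4, 11.7], [0.0025, 0.0055, -0.009], 0.6],
])

```text
time: 5.3
tool_pos: [0.5025, -0.142, 0.1755]
ee_rot: [-3.141, -0.01, 0.013]
wrist_force: [0.4, 0.5, 0.5]
width: 0.0564
```

Run:
```python
from h import *
plan([.5008,-.15,.088],[np.pi,0,0])
snap('wrist','w4.png')
B=load('w4.png')
for y in(-.07,-.15,-.23): print(proj(B,[.5008,y,.105])[0].round(0))
```

```text
shift cm [-0.26  0.81  8.75] turn [-0.0005 -0.0099  0.0127] t 5.3
[197. 223.]
[291. 224.]
[386. 225.]
```

View pics/w4.png

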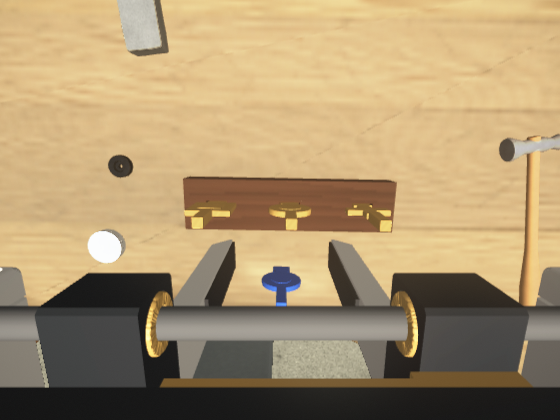

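>>> apply_moves([
  [[-0.1, 0.4, 1], [0, -0.01, 0.0127], 0.6],
  [[-0.26, 0.8, 2.5], [0, -0.01, 0.0127], 0.6],
  [[-0.26, 0.8, 2.5], [0, -0.01, 0.0127], 0.6],
  [[-0.26, 0.8, 2.5], [0, -0.01, 0.0127], 0.6],
  [[-0.26, 0.8, 2.5], [0, -0.01, 0.0127], 0.6],
  [[-0.26, 0.8, 2.5], [0, -0.01, 0.0127], 0.6],
  [[-0.26, 0.8, 2.5], [0, -0.01, 0.0127], 0.6],
  [[-0.26, 0.8, 2.5], [0, -0.01, 0.0127], 0.6],
  [[-0.26, 0.8, 2.5], [0, -0.01, 0.0127], 0.6],
  [[-0.26, 0.8, 2.5], [0, -0.01, 0.0127], 0.6],
])

```text
time: 6.18
tool_pos: [0.4994, -0.1499, 0.1478]
ee_rot: [-3.139, 0.004, -0.0]
wrist_force: [0.5, -0.2, -0.4]
width: 0.0566
```

Run:
```python
from h import *
plan([.5008,-.15,.088],[np.pi,0,0])
```

```text
shift cm [0.16 0.03 5.98] turn [-0.0022  0.0044 -0.0002] t 6.18
```

>>> apply_moves([
  [[0.1, 0, 1], [0, 0.004, 0], 0.6],
  [[0.1, 0, 2.5], [0, 0.004, 0], 0.6],
  [[0.1, 0, 4], [0, 0.004, 0], 0.6],
  [[0.1, 0, 5], [0, 0.004, 0], 0.6],
  [[0.1, 0, 5.7], [0, 0.004, 0], 0.6],
  [[0.1, 0, 5.9], [0, 0.004, 0], 0.6],
  [[0.1, 0, 5.9], [0, 0.004, 0], 0.6],
  [[0.1, 0, 5.9], [0, 0.004, 0], 0.6],
  [[0.1, 0, 5.9], [0, 0.004, 0], 0.6],
  [[0.1, 0, 5.9], [0, 0.004, 0], 0.6],
])

```text
time: 7.02
tool_pos: [0.5006, -0.15, 0.0895]
ee_rot: [-3.14, -0.001, -0.0]
wrist_force: [0.3, -0.1, -0.0]
width: 0.0566
```

Run:
```python
from h import *
plan([.5008,-.15,.088],[np.pi,0,0])
im,_=snap('wrist','w5.png')
snap('scene','s5.png')
a=cv2.imread('pics/w5.png')[180:400,180:420];b=cv2.imread('pics/s5.png')[220:400,200:380]
cv2.imwrite('pics/z8.png',np.hstack([cv2.resize(a,(436,400)),cv2.resize(b,(360,400))]))
```

```text
shift cm [0.02 0.   0.15] turn [-0.0016 -0.0009 -0.0003] t 7.02
```

View pics/z8.png

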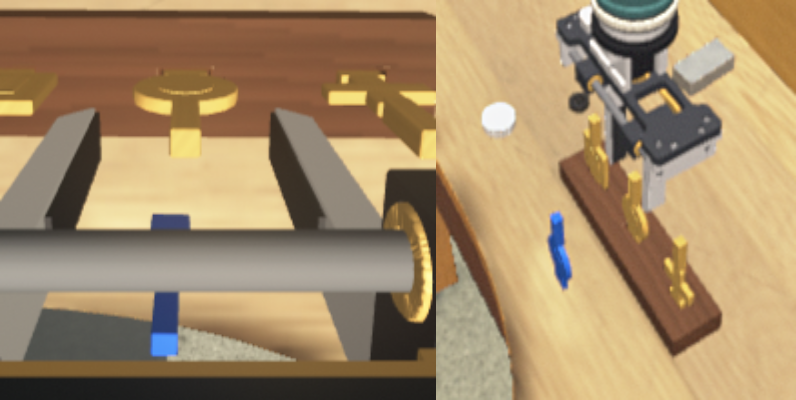

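Run:
```python
from h import *
o=robot.get_obs();p=o['tool_pos'];Rt=R.from_euler('xyz',o['ee_rot'])
a=cv2.imread('pics/w5.png');b=cv2.imread('pics/s5.png')
for f,im in(('w5.png',a),('s5.png',b)):
    A=load(f); print(f,-P(A)[1].T@P(A)[2]-p)
    for sgn in(1,-1):
        for x in(-.008,.008):
            for z in (.014,-.02):
                u=proj(A,p+Rt.apply([x,sgn*.028,z]))[0]; print(sgn,x,z,u.round(1)); cv2.circle(im,tuple(int(v) for v in u),1,(0,0,255) if z>0 else (255,0,255),-1)
    u=proj(A,[.5008,-.15,.105])[0];cv2.circle(im,tuple(int(v) for v in u),1,(0,255,0),-1)
cv2.imwrite('pics/z9.png',np.hstack([cv2.resize(a[180:400,180:420],None,fx=2,fy=2),cv2.resize(b[240:380,260:350],None,fx=3.15,fy=3.143)]))
```

```text
w5.png [6.69835950e-02 5.67559323e-05 1.86465007e-01]
1 -0.008 0.014 [323.3 253.9]
1 -0.008 -0.02 [331.  274.9]
1 0.008 0.014 [324.  231.2]
1 0.008 -0.02 [332.1 248.4]
-1 -0.008 0.014 [240.5 254. ]
-1 -0.008 -0.02 [233. 275.]
-1 0.008 0.014 [239.8 231.2]
-1 0.008 -0.02 [232.  248.5]
s5.png [-0.31041892 -0.50319673  0.73334833]
1 -0.008 0.014 [302.3 320.1]
1 -0.008 -0.02 [302.4 309. ]
1 0.008 0.014 [309.2 316.6]
1 0.008 -0.02 [309.5 305.5]
-1 -0.008 0.014 [287.5 300.7]
-1 -0.008 -0.02 [287.3 289.6]
-1 0.008 0.014 [294.3 297.4]
-1 0.008 -0.02 [294.2 286.3]
```

View pics/z9.png

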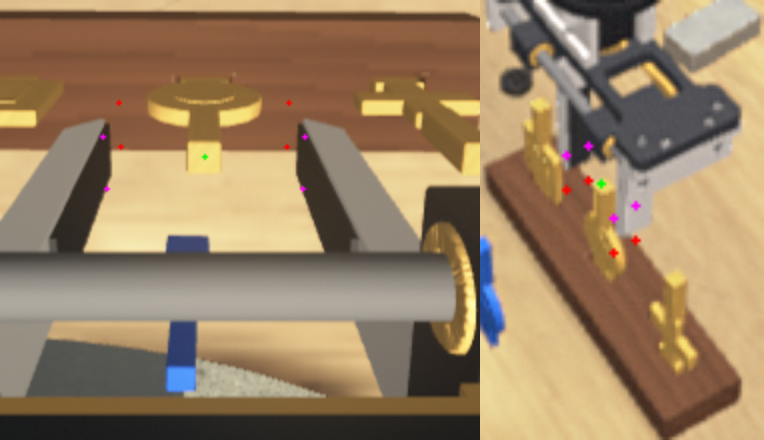

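Run:
```python
from h import *
print(robot.tips_ahead,[x for x in dir(robot) if x[0]!='_'])
a=cv2.imread('pics/w5.png');b=cv2.imread('pics/s5.png');
cv2.imwrite('pics/z10.png',cv2.resize(b[250:340,270:360],None,fx=6.6,fy=6.6,interpolation=cv2.INTER_CUBIC))
cv2.imwrite('pics/z11.png',cv2.resize(a[200:320,200:360],None,fx=5,fy=5,interpolation=cv2.INTER_CUBIC))
```

```text
0.014 ['IKError', 'get_obs', 'tips_ahead']
```

View pics/z10.png

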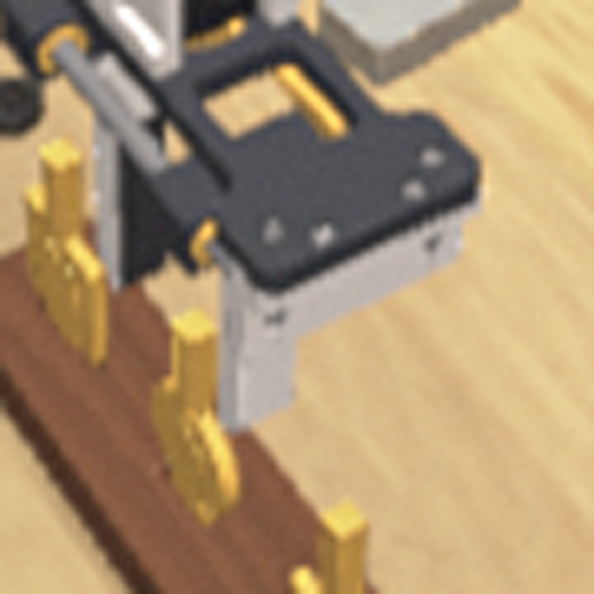

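View pics/z11.png

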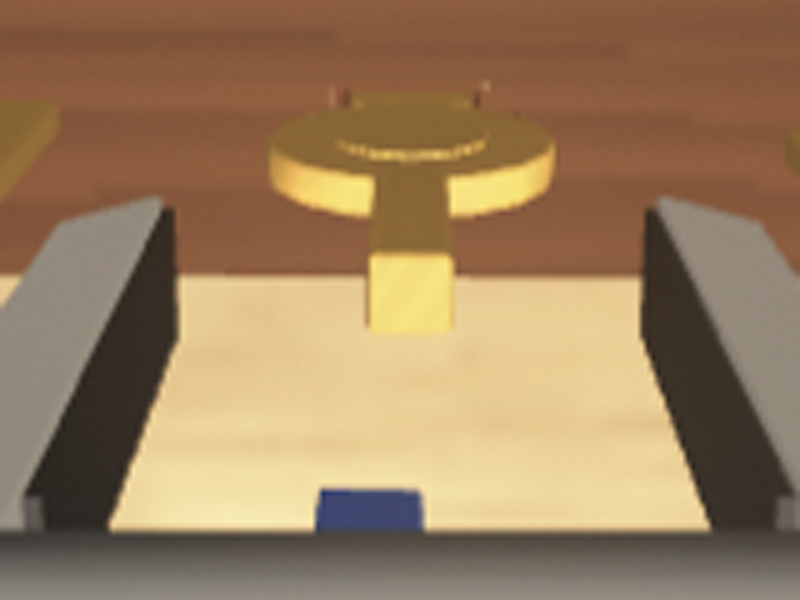

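Run:
```python
from h import *
A=load('w5.png');B=load('s5.png')
o=robot.get_obs();print(o['tool_pos'],o['width'])
for z in(.074,.084,.094,.099,.104,.11):
    print(z,proj(B,[[.4926,-.1905,z],[.4926,-.178,z],[.5086,-.1905,z]]).round(1).tolist(),proj(A,[[.4926,-.1782,z],[.5086,-.1782,z]]).round(1).tolist())
z10=lambda x,y:(270+x/6.6-.4,250+y/6.6-.4); z11=lambda x,y:(200+x/5-.4,200+y/5-.4)
print([np.round(z10(*q),1) for q in((220,422),(238,433),(293,405))],[np.round(z11(*q),1) for q in((642,335),(655,210),(178,340),(168,210))])
```

```text
[ 0.50045936 -0.14994096  0.08926862] 0.056777049580190274
0.074 [[305.8, 325.0], [302.3, 320.5], [312.8, 321.5]] [[323.5, 253.1], [324.2, 230.5]]
0.084 [[305.8, 321.8], [302.4, 317.3], [312.9, 318.3]] [[325.5, 258.5], [326.3, 234.9]]
0.094 [[305.9, 318.6], [302.4, 314.0], [313.0, 315.0]] [[327.7, 264.4], [328.5, 239.7]]
0.099 [[305.9, 316.9], [302.4, 312.4], [313.0, 313.4]] [[328.8, 267.6], [329.8, 242.3]]
0.104 [[306.0, 315.3], [302.4, 310.7], [313.1, 311.7]] [[330.1, 271.0], [331.1, 245.1]]
0.11 [[306.0, 313.3], [302.4, 308.7], [313.1, 309.7]] [[331.7, 275.2], [332.7, 248.6]]
[array([302.9, 313.5]), array([305.7, 315.2]), array([314., 311.])] [array([328. , 266.6]), array([330.6, 241.6]), array([235.2, 267.6]), array([233.2, 241.6])]
```

>>> apply_moves([
  [[0, 0, 0.5], [0, 0, 0], 0.6],
  [[0, 0, 1], [0, 0, 0], 0.6],
  [[0, 0, 1.5], [0, 0, 0], 0.6],
  [[0, 0, 2], [0, 0, 0], 0.6],
  [[0, 0, 2.1], [0, 0, 0], 0.6],
  [[0, 0, 2.1], [0, 0, 0], 0.6],
  [[0, 0, 2.1], [0, 0, 0], 0.6],
  [[0, 0, 2.1], [0, 0, 0], 0.6],
  [[0, 0, 2.1], [0, 0, 0], 0.6],
  [[0, 0, 2.1], [0, 0, 0], 0.6],
])

```text
time: 7.95
tool_pos: [0.5002, -0.1498, 0.0679]
ee_rot: [-3.14, 0.0, -0.0]
wrist_force: [0.6, 0.5, 0.2]
width: 0.0563
```

Run:
```python
from h import *
o=robot.get_obs();print(o['tool_pos'],o['width'],o['wrist_force'])
snap('wrist','w6.png')
snap('scene','s6.png')
a=cv2.imread('pics/w6.png')[200:320,200:360];b=cv2.imread('pics/s6.png')[250:340,270:360]
cv2.imwrite('pics/z12.png',np.hstack([cv2.resize(a,(400,300),interpolation=2),cv2.resize(b,(300,300),interpolation=2)]))
```

```text
[ 0.50024566 -0.1498165   0.06792122] 0.05634483905584208 [0.63875346 0.49425475 0.21098751]
```

View pics/z12.png

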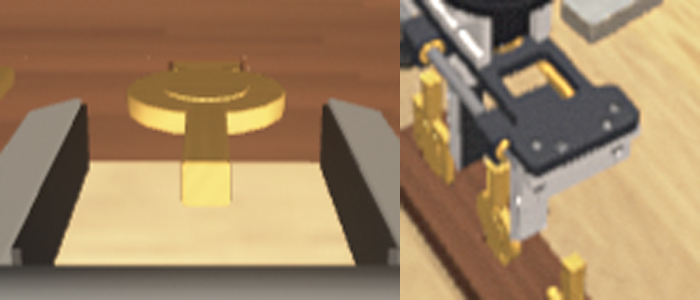

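>>> apply_moves([
  [[0, 0, 0], [0, 0, 0], 0.4],
  [[0, 0, 0], [0, 0, 0], 0.3],
  [[0, 0, 0], [0, 0, 0], 0.2],
  [[0, 0, 0], [0, 0, 0], 0.15],
  [[0, 0, 0], [0, 0, 0], 0.1],
  [[0, 0, 0], [0, 0, 0], 0],
  [[0, 0, 0], [0, 0, 0], 0],
  [[0, 0, 0], [0, 0, 0], 0],
  [[0, 0, 0], [0, 0, 0], 0],
  [[0, 0, 0], [0, 0, 0], 0],
])

```text
time: 8.88
tool_pos: [0.5, -0.1497, 0.0675]
ee_rot: [-3.139, 0.001, -0.0]
wrist_force: [0.1, -0.0, -0.1]
width: 0.0098
```

Run:
```python
from h import *
o=robot.get_obs();print(o['tool_pos'],o['width'],o['wrist_force'])
snap('wrist','w7.png')
snap('scene','s7.png')
a=cv2.imread('pics/w7.png')[200:320,200:360];b=cv2.imread('pics/s7.png')[250:340,270:360]
cv2.imwrite('pics/z13.png',np.hstack([cv2.resize(a,(480,360),interpolation=2),cv2.resize(b,(300,360),interpolation=2)]))
```

```text
[ 0.50002145 -0.14971643  0.06754881] 0.00984319180348553 [ 0.08135196 -0.03431933 -0.11069223]
```

View pics/z13.png

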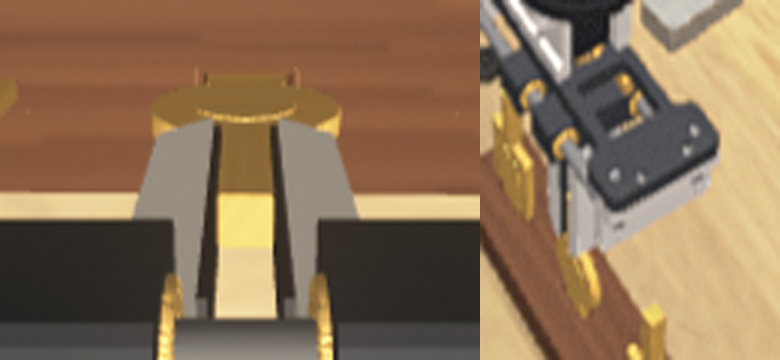

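>>> apply_moves([
  [[0, 0, -0.7], [0, 0, 0], 0],
  [[0, 0, -2], [0, 0, 0], 0],
  [[0, 0, -4], [0, 0, 0], 0],
  [[0, 0, -6.5], [0, 0, 0], 0],
  [[0, 0, -9], [0, 0, 0], 0],
  [[0, 0, -11.5], [0, 0, 0], 0],
  [[0, 0, -14], [0, 0, 0], 0],
  [[0, 0, -15], [0, 0, 0], 0],
  [[0, 0, -15], [0, 0, 0], 0],
  [[0, 0, -15], [0, 0, 0], 0],
])

```text
time: 9.82
tool_pos: [0.5001, -0.1501, 0.2174]
ee_rot: [-3.139, 0.001, -0.0]
wrist_force: [-0.1, 0.5, -1.3]
width: 0.0096
```

Run:
```python
from h import *
o=robot.get_obs();print(o['tool_pos'],o['width'],o['wrist_force'])
snap('wrist','w8.png')
snap('scene','s8.png')
a=cv2.imread('pics/w8.png')[150:420,100:460];b=cv2.imread('pics/s8.png')[150:420,200:440]
cv2.imwrite('pics/z14.png',np.hstack([cv2.resize(a,(480,360),interpolation=2),cv2.resize(b,(320,360),interpolation=2)]))
c=np.load('cam.npy');Rc=R.from_rotvec(c[6:]);Rt=Rc*R.from_euler('x',np.pi);foc=c[3:6]
tcp=foc-Rt.apply([0,0,.0205]);print('goal tcp',tcp,Rt.as_euler('xyz'))
plan([.42,.05,.24],[np.pi,-.15,.03]); plan([.43,tcp[1]+Rc.apply([-.06,0,0])[1],tcp[2]+.02],Rt=Rt)
```

```text
[ 0.50012402 -0.15006283  0.21738019] 0.009579523190025117 [-0.06188213  0.45833211 -1.26047982]
goal tcp [0.49136694 0.22397615 0.17858784] [ 3.14159265 -0.28566103  0.05928732]
shift cm [ -7.94 -19.97  -2.36] turn [-0.0016  0.1543 -0.0306] t 9.92
shift cm [ -6.93 -37.02   1.85] turn [ 0.0046  0.2898 -0.0598] t 9.92
```

View pics/z14.png

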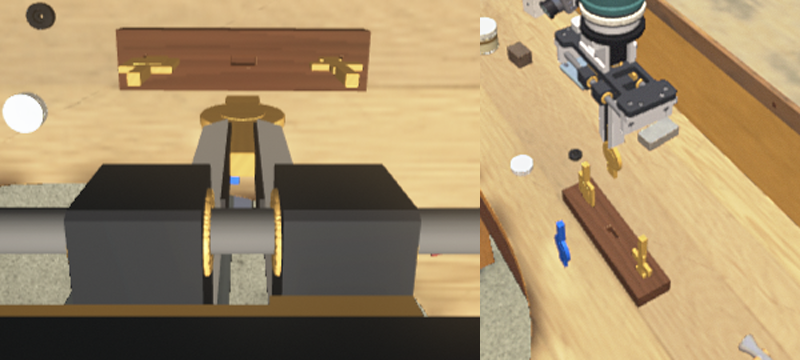

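>>> apply_moves([
  [[-1.5, -1.5, -1], [0, 0.01, 0], 0],
  [[-3, -4, -2], [0, 0.03, 0], 0],
  [[-4.5, -6.5, -2.4], [0, 0.05, -0.006], 0],
  [[-6, -9, -2.4], [0, 0.07, -0.01], 0],
  [[-7.5, -11.5, -2.4], [0, 0.09, -0.015], 0],
  [[-8, -14, -2.4], [0, 0.11, -0.02], 0],
  [[-8, -16.5, -2.4], [0, 0.13, -0.025], 0],
  [[-8, -19, -2.4], [0, 0.15, -0.03], 0],
  [[-8, -20, -2.4], [0, 0.154, -0.03], 0],
  [[-8, -20, -2.4], [0, 0.154, -0.03], 0],
])

```text
time: 10.75
tool_pos: [0.4188, 0.0519, 0.2401]
ee_rot: [-3.141, -0.15, 0.033]
wrist_force: [0.7, 0.3, -0.6]
width: 0.0097
```

Run:
```python
from h import *
c=np.load('cam.npy');Rc=R.from_rotvec(c[6:]);Rt=Rc*R.from_euler('x',np.pi);foc=c[3:6]
tcp=foc-Rt.apply([0,0,.0205])
plan(tcp+Rc.apply([-.06,0,.01]),Rt=Rt)
```

```text
shift cm [  0.74 -16.79   7.09] turn [ 0.0047  0.1356 -0.0255] t 10.75
```

>>> apply_moves([
  [[0, -1.5, 0], [0, 0.02, 0], 0],
  [[0, -4, 0.8], [0, 0.04, -0.005], 0],
  [[0.1, -6.5, 1.8], [0, 0.06, -0.01], 0],
  [[0.2, -9, 3], [0, 0.08, -0.015], 0],
  [[0.4, -11.5, 4.2], [0, 0.1, -0.02], 0],
  [[0.6, -14, 5.4], [0.004, 0.12, -0.025], 0],
  [[0.7, -16, 6.5], [0.004, 0.135, -0.025], 0],
  [[0.7, -16.8, 7.1], [0.004, 0.135, -0.025], 0],
  [[0.7, -16.8, 7.1], [0.004, 0.135, -0.025], 0],
  [[0.7, -16.8, 7.1], [0.004, 0.135, -0.025], 0],
])

```text
time: 11.58
tool_pos: [0.4328, 0.2174, 0.1719]
ee_rot: [3.138, -0.286, 0.056]
wrist_force: [-0.0, -0.2, -1.6]
width: 0.0094
```

Run:
```python
from h import *
c=np.load('cam.npy');Rc=R.from_rotvec(c[6:]);Rt=Rc*R.from_euler('x',np.pi);foc=c[3:6]
tcp=foc-Rt.apply([0,0,.0205])
plan(tcp,Rt=Rt)
o=robot.get_obs();print(o['tool_pos'],o['ee_rot'],o['width'])
for n in('scene','side','wrist'): snap(n,n[0]+'9.png')
a=cv2.imread('pics/w9.png');b=cv2.imread('pics/s9.png')
cv2.imwrite('pics/z15.png',cv2.resize(b[90:230,190:350],None,fx=4.2,fy=4.2,interpolation=2))
```

```text
shift cm [ 5.83 -0.34  1.02] turn [ 0.0046 -0.0001 -0.0035] t 11.58
[0.43284735 0.21737945 0.17192335] [ 3.13796874 -0.28578393  0.05568985] 0.009383202972379885
```

View pics/w9.png

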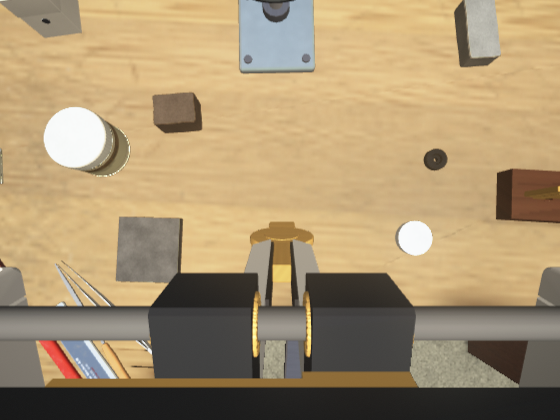

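```bash
ls -la pics | tail -4; python3 -c "
import cv2;print(cv2.imread('pics/s9.png').shape)"
```

```text
-rw-r--r-- 1 agent agent 269049 Dec  6 21:00 z6.png
-rw-r--r-- 1 agent agent 230494 Dec  6 21:01 z7.png
-rw-r--r-- 1 agent agent 354679 Dec  6 21:02 z8.png
-rw-r--r-- 1 agent agent 351285 Dec  6 21:03 z9.png
(420, 560, 3)
```

View pics/z15.png

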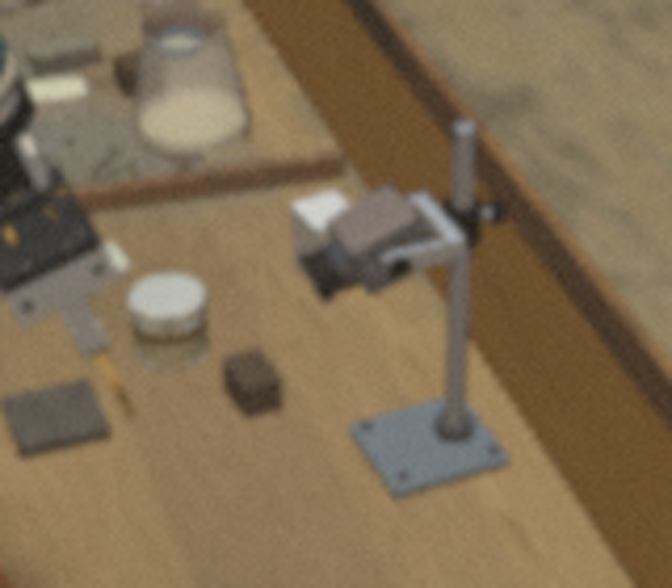

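>>> apply_moves([
  [[0.8, 0, 0.2], [0, 0, 0], 0],
  [[1.8, 0, 0.4], [0, 0, 0], 0],
  [[2.8, -0.1, 0.6], [0, 0, 0], 0],
  [[3.8, -0.2, 0.8], [0, 0, 0], 0],
  [[4.8, -0.3, 1], [0.004, 0, -0.003], 0],
  [[5.5, -0.3, 1], [0.004, 0, -0.003], 0],
  [[5.8, -0.3, 1], [0.004, 0, -0.003], 0],
  [[5.8, -0.3, 1], [0.004, 0, -0.003], 0],
  [[5.8, -0.3, 1], [0.004, 0, -0.003], 0],
  [[5.8, -0.3, 1], [0.004, 0, -0.003], 0],
])

```text
time: 12.57
tool_pos: [0.4909, 0.2246, 0.1798]
ee_rot: [-3.14, -0.288, 0.059]
wrist_force: [0.3, -0.1, -1.1]
width: 0.0094
```

Run:
```python
from h import *
c=np.load('cam.npy');Rc=R.from_rotvec(c[6:]);Rt=Rc*R.from_euler('x',np.pi);foc=c[3:6]
plan(foc-Rt.apply([0,0,.0205]),Rt=Rt)
o=robot.get_obs();print(o['tool_pos'],o['ee_rot'],o['width'])
snap('scene','sc10.png');snap('side','sd10.png');snap('wrist','w10.png')
ims=[]
for f in('sc10.png','sd10.png'):
    A=load(f);im=cv2.imread('pics/'+f)
    im=cv2.resize(im[100:220,200:310],None,fx=3.6,fy=4,interpolation=2)
    cir=foc+Rc.apply(np.array([[0,.022*np.cos(t),.022*np.sin(t)] for t in np.linspace(0,6.28,40)]))
    for X,col in[*[(q,(0,0,255)) for q in cir],(foc,(0,255,0)),(foc+Rc.apply([0,0,.058]),(255,0,0)),(c[:3],(0,255,0))]:
        u=proj(A,X)[0];cv2.circle(im,(int((u[0]-200+.5)*3.6),int((u[1]-100+.5)*4)),1,col,-1)
    ims.append(im)
cv2.imwrite('pics/z16.png',np.hstack(ims))
```

```text
shift cm [0.01 0.07 0.13] turn [-0.0013 -0.0022 -0.0007] t 12.57
[0.49085824 0.22461639 0.17978108] [-3.1400792  -0.28783183  0.05856279] 0.009388569521981919
```

View pics/z16.png

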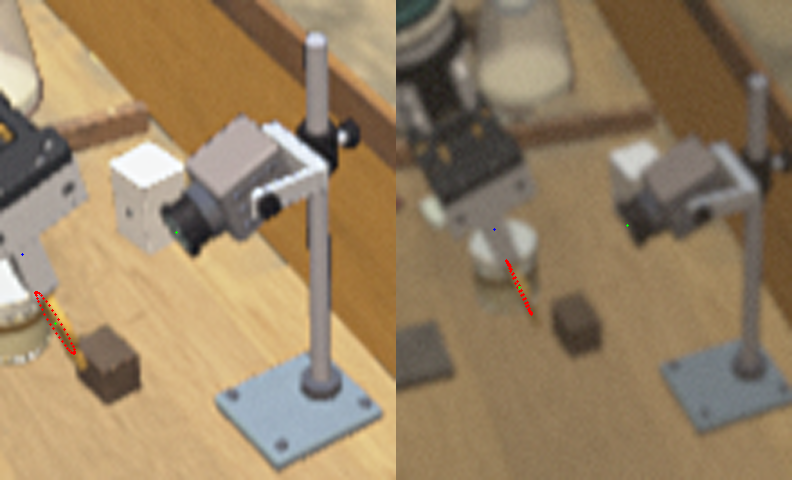

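View pics/w10.png

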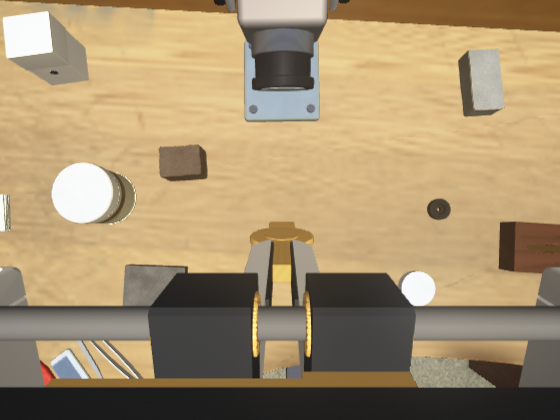

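Run:
```python
from h import *
a=cv2.imread('pics/w10.png')
c=np.load('cam.npy');Rc=R.from_rotvec(c[6:]);A=load('w10.png')
o=robot.get_obs();p=o['tool_pos'];Rt=R.from_euler('xyz',o['ee_rot'])
k=5
z=lambda x0,y0,x1,y1:cv2.resize(a[y0:y1,x0:x1],None,fx=k,fy=k,interpolation=2)
m=z(230,60,335,120);n=z(230,210,335,290)
th=np.linspace(0,2*np.pi,60)
for s in(-.003,.003):
  for u in proj(A,p+Rt.apply(np.c_[0*th+s,.022*np.cos(th),.0205+.022*np.sin(th)])): cv2.circle(n,(int((u[0]-230+.5)*k),int((u[1]-210+.5)*k)),1,(0,0,255) if s>0 else(255,0,0),-1)
for u in proj(A,p+Rt.apply([[x,y,-.0375] for x in(-.005,.005) for y in (-.005,.005)])): cv2.circle(n,(int((u[0]-230+.5)*k),int((u[1]-210+.5)*k)),2,(0,255,0),-1)
for u in proj(A,c[:3]+Rc.apply(np.c_[0*th,.0195*np.cos(th),.0195*np.sin(th)])): cv2.circle(m,(int((u[0]-230+.5)*k),int((u[1]-60+.5)*k)),1,(0,0,255),-1)
cv2.imwrite('pics/z17.png',np.vstack([m,n])[:600])
```

```text
(no output)
```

View pics/z17.png

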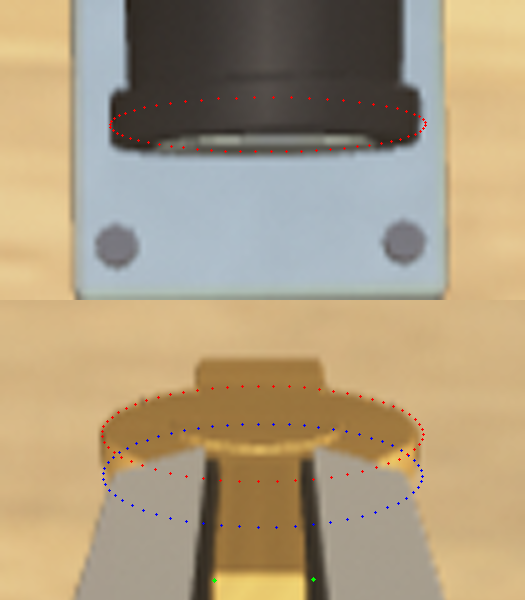

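Run:
```python
from h import *
o=robot.get_obs();print(o['time'],o['tool_pos'],o['width'],np.round(o['qvel'],4),o['wrist_force'])
print(job.close_job())
```

```text
12.7167 [0.4908358  0.22462329 0.17991791] 0.009449143354093428 [ 0.0003  0.0012 -0.003   0.0008 -0.      0.0008] [ 0.66083783  0.54613018 -1.26769311]
the job is handed in; nothing more can be done
None
```

I gripped the round casting by its sprue in the middle slot, lifted it clear of the block and held it in front of the inspection camera. I handed the job in at 12.7 s with the arm still holding it; no verdict was given.

**Last checks:**
- **Position:** by the measured tool pose, the disc centre was about 1.5 mm from my estimate of the focus point. In the last wrist picture, the disc and lens outlines drawn from the model lay on the real ones to within a pixel or two.
- **Angles:** the tool pose agreed with the estimated camera axes to about 0.003 rad. The estimate itself is less certain: tilt 0.286 rad ± 0.025, yaw 0.059 rad ± 0.009, and lens position to about 3 mm.
- **Grip and stillness:** the fingers were closed at 9.4 mm on the 10 mm sprue. Joint speeds were at most 0.003 rad/s.
- **Other things:** in the pictures the other castings and the bystanders were in their places, and nothing touched the camera or its stand.

**One disagreement:** the pictures showed the fingertips about 9 mm behind the reported TCP, not 14 mm ahead of it as the text says. I trusted the pictures and went 21 mm lower before closing, and the fingers then closed on the sprue at 9.8 mm.

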